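# Wind the craft press down and lock its screw with the pin

## Task

Wind the bench press down clockwise by its crank until the cross hole in the square hub is level with the locking pin and faces it, then slide the locking pin fully home into the hole so that the screw cannot back off. Let go of everything and leave the mug, tub, brush and glue bottle standing or lying where they are.

Things in the scene. Friction and masses are not known exactly. Their poses are not given: they have to be found in the camera images.
- press: Bench screw press, fixed: dark iron base 200 x 300 x 20 mm, two columns, a crossbar 290 mm long, its top 115 mm above the table. Origin: on the table, on the vertical screw's axis; z up; y along the crossbar towards the side with the locking pin. The screw carries a steel platen under the crossbar and, above it, a 50 mm square steel hub with a flat crank arm on top.
- crank (a joint): Angle (rad) of hub and crank over whole turns: 0 = the cross hole faces the pin, level with it; positive = still to wind down clockwise (from above). Rises 12 mm a turn (1.91 mm per rad). Starts 1.1 to 1.8 turns up; stops at -0.6 as the platen meets the boards. Needs 0.1 N m (1.5 N at the knob), stays where left. The pin (12 mm, nose tapered to 6 mm) goes home if this is within about 0.1 of 0.
- knob_centre (a point): Centre of the crank's upright wooden knob, 28 mm across, 60 mm tall (point half-way up), 70 mm from the screw's axis. It spins freely on the arm: hold it and lead it round in a circle without turning the hand. At crank = 0 the point is 213 mm above the table on the press's -y side (away from the pin). The arm's top is 32 mm below it; nothing else rises above the arm.
- hole (a point): Mouth of the 18 mm cross hole, on one face of the square hub, 25 mm from the screw's axis, opposite to the direction of the crank arm. The hole is blind, 42 mm deep. At crank = 0 it is 150 mm above the table.
- lock_pin (a joint): How far (m) the locking pin has been slid in towards the screw: 0 = drawn out (start), 0.040 = fully home, its nose 25 mm inside the hub. Slides with about 2 N of friction along the press's -y and stays where it is left; it stops against the hub if the hole is not lined up.
- pin_grip (a point): Upright round grip of the locking pin, dark steel, 18 mm across; the point is 180 mm above the table, 20 mm below the grip's top, 30 mm above the pin's axis. With the pin out it stands 175 mm from the screw's axis along the press's +y, 135 mm when home. Take it from above and slide it level.
- mug: White mug, 84 mm across, 95 mm tall, standing beside the press; origin under its centre. Not to be disturbed.
- tub: Round clear tub with a white cap, 96 mm across, 65 mm tall, beside the press on the pin's side; origin under its centre. Not to be disturbed.
- brush: Glue brush, 190 mm long, lying on the table on the robot's side of the press. Not to be disturbed.
- glue: Green glue bottle, 52 mm across, 125 mm tall, standing on the far side of the press; origin under its centre. Not to be disturbed.

How it is judged:
By the outcome, as a careful person would: the job done as asked, in the order asked, and still so for the second after the job is handed in, with the robot touching nothing.
It also fails if it takes over 58 s, if anything falls off the work surface, if the arm or the gripper's body presses on something with over 40 N, if the wrist force passes 120 N, or if a joint passes its speed limit or range.

## Robot

A 6-joint arm with a two-finger parallel gripper is mounted at the origin on the work surface. World frame = base frame: x ahead of the robot, y to its left, z up, the work surface at z = 0. Lengths are in mm, angles in rad, forces in N, time in s.
With the tool pointing down it reaches from about 325 to 900 mm from the base axis. Payload 6.1 kg.
Tool frame: the origin (TCP) lies midway between the tips of the shut fingers; the grasp point (between the pads) lies 19 mm behind it; z points along the fingers, y is the line along which they close (so a half turn about z gives the same grasp; the last joint's range is limited). The gripper opens to 85 mm and grips with 20 to 120 N. Pads are 22 mm wide; open, the fingers measure 114 mm over their backs; the gripper's body (76 mm by 85 mm) begins 54 mm behind the grasp point. The pads swing forward as they close: fully open they stand 13 mm farther back than shut.
Start: joints at [1.034, 0.22, 1.526, -0, 1.395, -0.126], TCP at [249.587, 572.994, 231.3] pointing down, gripper open.
Joint ranges: [-2.98, 2.98], [-0.91, 2.08], [0.09, 2.57], [-1.24, 4.39], [0.2, 2.65], [-2.68, 2.68]. Speed limits (rad/s): [2.57, 2.57, 3.01, 3.14, 3.14, 3.14].

## Interface

Orientations are given as a unit quaternion [w, x, y, z].
In Python, from bench import * gives the robot as it stands.
- The arm moves only by the tool arm_command, never from a script. Its argument "deltas" is a list of rows, each a list of 7 numbers: the turn, a rotation vector about the tool's x, y, z in degrees, then the shift along the tool's x, y, z in m, then the closure, from -1 (fully open) to 1 (shut), so that 0 is half open. A call has 1 to 8 rows; each row is the pose to reach, as a shift and turn from the pose commanded when the call began, along the tool's axes at that moment; what a row does not reach only later rows make up. A row lasts 1/10 s, in which the tool goes at most 50 mm and 8.59 degrees, less where a joint would pass 70% of its speed; a pose out of reach is approached as far as the arm can. A call with a gripper value outside its range is refused whole. The fingers move at their own pace and stop on an object; "squeeze" is the grip in N (left out, the last holds). Time passes only in rows, so rows that repeat a pose let the fingers close. It gives the time, the measured TCP pose, the force, the opening and the grip force at its end, in the units of the state.
- read_state(): the state, without advancing time (a new reading comes with each control period).
- camera(name): name is "side" or "top"; returns a dict with "img" (480x640x3 uint8, red, green, blue), "mtx" (3x3 intrinsics, pixels), "dist_coeffs" ([k1, k2, p1, p2, k3] as OpenCV has them; the pictures are not rectified), "rvec" (rotation vector, rad) and "tvec" (3), from world to camera coordinates, as OpenCV has them. Camera axes: x right, y down, z forward; pixel columns grow to the right and rows downward; lengths in mm; the calibration is good to about 2 mm. A picture is of the moment at which its call begins. There is no depth.
- hand_in(): hands the job in; it is judged then, once.
The state is a dict: "time_s": time; "joint_positions": joint angles; "joint_velocities": joint speeds; "joint_efforts": joint torques, N m; "ee_pos": TCP position; "tcp_rot": TCP orientation; "contact_force": force on the tool from outside, world axes, zero at the start; "wrist_torque": the same for the moment, N m; "finger_gap": opening from 0.0 (shut) to 1.0 (fully open); "finger_force": force on a finger pad.
Only numpy, scipy, OpenCV 4.12 (cv2) and the standard library are available. Lean on these libraries where they do the work, as an engineer would, in place of code of your own. Each camera call takes 0.05 s, during which the arm holds its last target. There are 200 camera calls.

## Working session

There is one attempt and no reset: what is moved stays moved. The work goes in short steps, Python scripts to look and compute and a tool call to move; the robot and the scene stay as the last step left them, time stands still between calls to the robot, and variables do not carry over. Pictures are saved under pics/ and viewed, at most 10 in all, crops included, and the job is handed in when it is done.

Besides the shell and the picture viewer there is one more tool, called after "Request:" as name(argument=value, ...) on one line, values as JSON. arm_command: Moves the arm, as the interface text tells. Its arguments: {"type":"object","properties":{"deltas":{"type":"array","items":{"type":"array","items":{"type":"number"}}},"squeeze":{"type":"number"}},"required":["deltas"]}

```bash
mkdir -p pics; python3 - <<'E'
from bench import *
import cv2
for n in("side","top"):
    c=camera(n); cv2.imwrite(f"pics/{n}0.png",c["img"][:,:,::-1]); print(n,c["mtx"].tolist(),c["dist_coeffs"],c["rvec"],c["tvec"])
print(read_state())
E
```

```text
side [[461.5459997352971, 0.0, 321.19204763751725], [0.0, 461.5459997352971, 242.01769883870892], [0.0, 0.0, 1.0]] [-0.04353039  0.          0.          0.          0.        ] [ 2.11297591 -0.79868848  0.41250978] [-431.09855074  338.79247822  691.0365744 ]
top [[499.9281837446859, 0.0, 321.0349629500188], [0.0, 499.9281837446859, 233.3500126002301], [0.0, 0.0, 1.0]] [-0.06122485  0.          0.          0.          0.        ] [ 2.19290368 -2.12837361  0.14629899] [ -20.9104287   579.83803228 1141.70148271]
{'time_s': 0.1, 'joint_positions': array([ 1.03386749e+00,  2.21194037e-01,  1.52747512e+00,  9.36793839e-06,
        1.39468544e+00, -1.26083822e-01]), 'joint_velocities': array([-0.00122283, -0.00309024, -0.00432247,  0.00206577,  0.00122648,
        0.00052776]), 'joint_efforts': array([ 1.33613594e-03, -4.98240995e+01, -3.90545762e+01, -1.18616617e-04,
        5.68914867e-03,  3.13974544e-05]), 'ee_pos': array([249.33238034, 572.53304638, 230.29107329]), 'tcp_rot': array([-2.91088032e-04,  2.03981529e-01,  9.78974341e-01, -8.31506178e-04]), 'contact_force': array([0.07177   , 0.10102442, 0.92964192]), 'wrist_torque': array([ 0.03055987, -0.04661935, -0.00565563]), 'finger_force': 0.0, 'finger_gap': 1.0003300969732485}
```

View pics/side0.png

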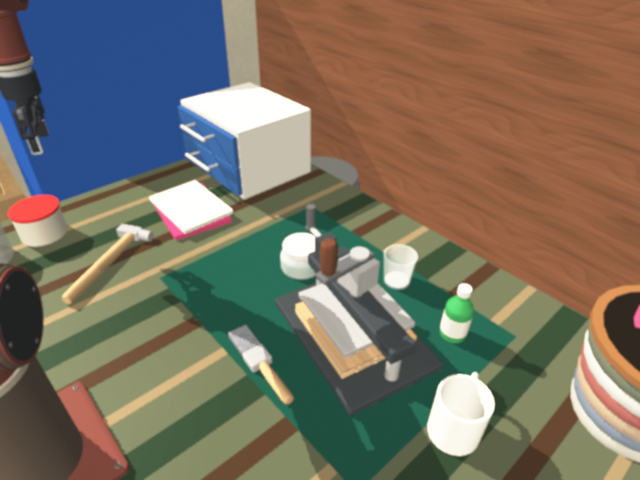

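View pics/top0.png

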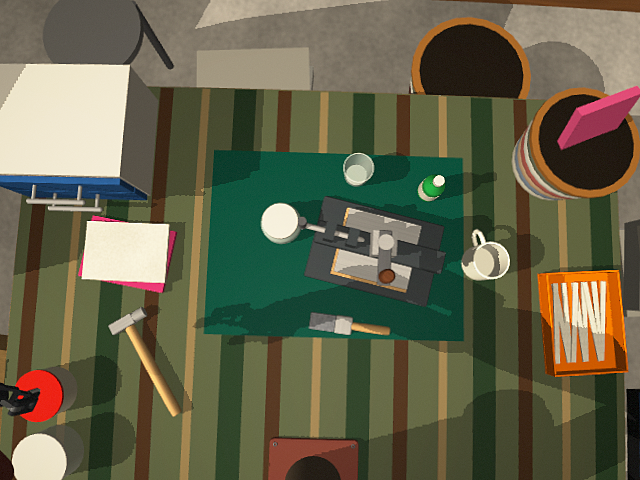

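The side view shows the knob top at about (328,240), the pin grip at (311,210) and the press centre around (355,300). In the top view the hub is at about (384,242), the knob at (387,276) and the pin grip at about (303,222). I'll enlarge both.

```bash
python3 - <<'E'
import cv2
s=cv2.imread("pics/side0.png");t=cv2.imread("pics/top0.png")
cv2.imwrite("pics/sc.png",cv2.resize(s[190:340,270:430],None,fx=4,fy=4,interpolation=cv2.INTER_CUBIC)[:600])
cv2.imwrite("pics/tc.png",cv2.resize(t[190:310,290:450],None,fx=5,fy=5,interpolation=cv2.INTER_CUBIC))
E
```

```text
(no output)
```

View pics/sc.png

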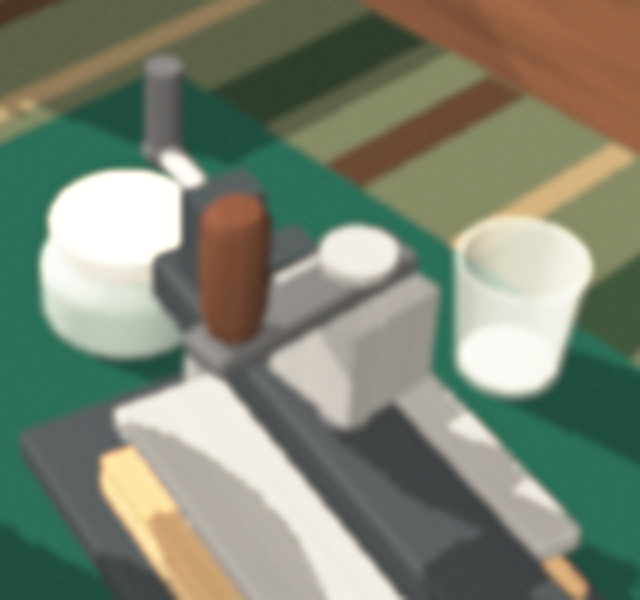

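View pics/tc.png

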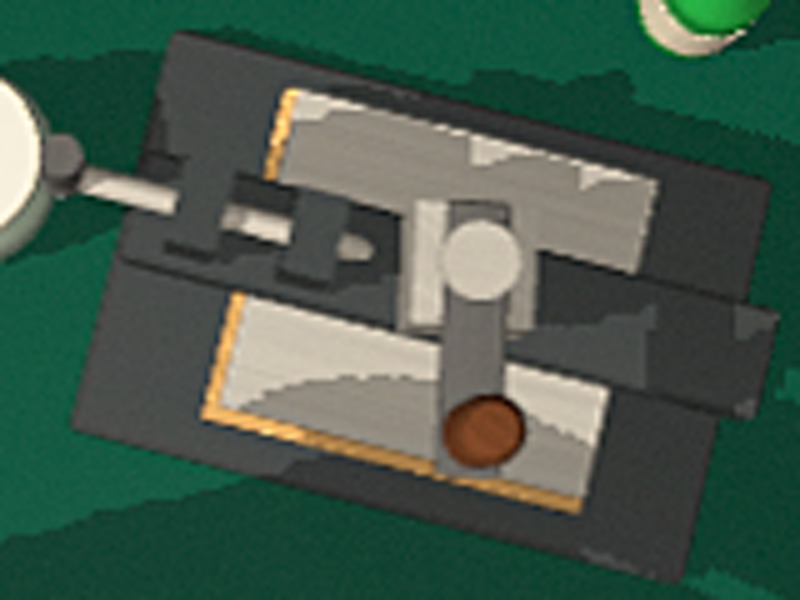

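Crop readings, side: knob top (236,207), boss on the screw axis (358,252), grip top (163,67). Top: knob top (486,430), boss (482,260), grip top (64,153), and base plate corners (175,33), (770,183), (685,580), (72,430). Triangulating these.

```bash
cat > h.py <<'E'
from bench import *
import numpy as np, cv2
def cams(): return {n:camera(n) for n in("side","top")}
def ray(c,p):
    u=cv2.undistortPoints(np.array([[p]],float),c["mtx"],c["dist_coeffs"])[0,0]
    R=cv2.Rodrigues(np.array(c["rvec"]))[0]; t=np.array(c["tvec"]).ravel()
    d=R.T@np.r_[u,1]; return -R.T@t,d/np.linalg.norm(d)
def tri(C,a,b):
    (o1,d1),(o2,d2)=ray(C["side"],a),ray(C["top"],b)
    s=np.linalg.lstsq(np.c_[d1,-d2],o2-o1,rcond=None)[0]
    p,q=o1+s[0]*d1,o2+s[1]*d2; return (p+q)/2,np.linalg.norm(p-q)
def onz(c,p,z):
    o,d=ray(c,p); return o+d*(z-o[2])/d[2]
def proj(c,P): return cv2.projectPoints(np.array(P,float).reshape(-1,1,3),np.array(c["rvec"]),np.array(c["tvec"]),c["mtx"],c["dist_coeffs"])[0][:,0]
S=lambda x,y:((x+.5)/4-.5+270,(y+.5)/4-.5+190)
T=lambda x,y:((x+.5)/5-.5+290,(y+.5)/5-.5+190)
E
python3 - <<'E'
from h import *
np.set_printoptions(precision=1,suppress=True)
C=cams()
for n,a,b in [("knobtop",(236,207),(486,430)),("boss",(358,252),(482,260)),("grip",(163,67),(64,153))]:
    print(n,*tri(C,S(*a),T(*b)))
co=np.array([onz(C["top"],T(*p),20) for p in [(175,33),(770,183),(685,580),(72,430)]])
print(co,co.mean(0)); d=(co[0]-co[1]+co[3]-co[2]);print(np.degrees(np.arctan2(d[1],d[0])), np.linalg.norm(d)/2)
for n,p,z in[("knob",(486,430),256),("boss",(482,260),200),("grip",(64,153),200)]:print(n,onz(C["top"],T(*p),z))
E
```

```text
knobtop [ 474.8 -127.7  264.9] 0.5741308425956031
boss [ 544.3 -132.1  209. ] 3.4792451763471
grip [583.2  37.7 201. ] 4.820672137916143
[[ 672.9   -9.7   20. ]
 [ 608.7 -298.5   20. ]
 [ 418.  -258.    20. ]
 [ 480.4   33.6   20. ]] [ 545.  -133.1   20. ]
77.69289158422842 297.06845109029723
knob [ 475.4 -129.2  256. ]
boss [ 546.7 -134.5  200. ]
grip [585.3  36.3 200. ]
```

The press axis is at about (545,-133) with its +y at a yaw of about 77.3°. The knob bears 176°, so winding down needs about 11.15 rad (1.775 turns), and the knob height of 265 agrees. I'll go above the knob with the fingers closing along press x (turn +79.2° about tool z).

Request:
arm_command(deltas=[[0,0,79.2,-0.487,-0.553,-0.08,-1],[0,0,79.2,-0.487,-0.553,-0.08,-1],[0,0,79.2,-0.487,-0.553,-0.08,-1],[0,0,79.2,-0.487,-0.553,-0.08,-1],[0,0,79.2,-0.487,-0.553,-0.08,-1],[0,0,79.2,-0.487,-0.553,-0.08,-1],[0,0,79.2,-0.487,-0.553,-0.08,-1],[0,0,79.2,-0.487,-0.553,-0.08,-1]], squeeze=30)

```text
time_s: 1.0
ee_pos: [371.4, 192.6, 274.8]
tcp_rot: [0.0, 0.723, 0.691, 0.0]
contact_force: [1.3, -0.5, 1.6]
finger_gap: 0.998
finger_force: 0.0
```

```bash
cat >> h.py <<'E'
from scipy.spatial.transform import Rotation as Ro
def goto(x,y,z,yaw=-12.7):
    s=read_state();q=s["tcp_rot"];R=Ro.from_quat([q[1],q[2],q[3],q[0]])
    a=np.radians(yaw);Y=np.array([np.cos(a),np.sin(a),0]);Z=np.array([0,0,-1.]);
    G=Ro.from_matrix(np.c_[np.cross(Y,Z),Y,Z])
    print((R.inv()*G).as_rotvec(degrees=True).round(1),(R.inv().apply(np.array([x,y,z])-s["ee_pos"])/1000).round(4))
E
python3 -c "
from h import *
goto(475,-128.5,310)"
```

```text
[ 0.  -0.  10.1] [-0.3161  0.1181 -0.0352]
```

Request:
arm_command(deltas=[[0,0,10.1,-0.316,0.118,-0.035,-1],[0,0,10.1,-0.316,0.118,-0.035,-1],[0,0,10.1,-0.316,0.118,-0.035,-1],[0,0,10.1,-0.316,0.118,-0.035,-1],[0,0,10.1,-0.316,0.118,-0.035,-1],[0,0,10.1,-0.316,0.118,-0.035,-1],[0,0,10.1,-0.316,0.118,-0.035,-1],[0,0,10.1,-0.316,0.118,-0.035,-1]])

```text
time_s: 1.8
ee_pos: [477.3, -130.3, 309.5]
tcp_rot: [0.001, 0.781, 0.625, -0.0]
contact_force: [0.1, 1.0, 0.2]
finger_gap: 1.001
finger_force: 0.0
```

```bash
python3 - <<'E'
from h import *
goto(475,-128.5,310)
C=cams()
s,t=[C[n]["img"][:,:,::-1] for n in("side","top")]
a=cv2.resize(s[150:330,250:400],None,fx=2.6,fy=2.6,interpolation=2);b=cv2.resize(t[190:340,320:460],None,fx=2.8,fy=468/150,interpolation=2)
cv2.imwrite("pics/m1.png",np.hstack([a,b]))
E
```

```text
[0.  0.1 0. ] [ 0.0013 -0.0026 -0.0005]
```

View pics/m1.png

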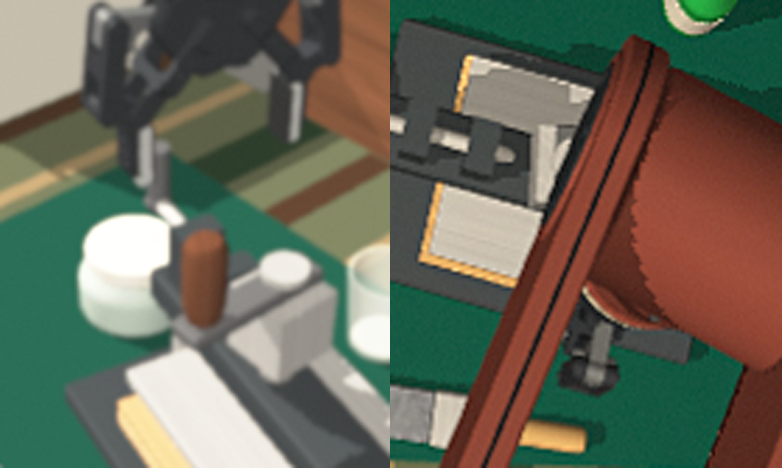

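The side view shows the open fingers straddling the knob (205,230 in the crop) from above, roughly centred. The arm hides the knob in the top view. Descending and closing.

Request:
arm_command(deltas=[[0,0,0,0.001,-0.002,0.035,-1],[0,0,0,0.001,-0.002,0.065,-1],[0,0,0,0.001,-0.002,0.094,-1],[0,0,0,0.001,-0.002,0.094,1],[0,0,0,0.001,-0.002,0.094,1],[0,0,0,0.001,-0.002,0.094,1],[0,0,0,0.001,-0.002,0.094,1],[0,0,0,0.001,-0.002,0.094,1]])

```text
time_s: 2.7
ee_pos: [475.9, -124.8, 217.7]
tcp_rot: [0.001, 0.779, 0.627, 0.001]
contact_force: [-0.6, 1.3, 7.0]
finger_gap: 0.313
finger_force: 29.9
```

```bash
cat > circ.py <<'E'
import numpy as np,sys
a=np.radians(-12.7);Y=np.array([np.cos(a),np.sin(a)]);X=np.array([-np.sin(a),np.cos(a)])
def rows(f0,f1,n=8):
    P=lambda f:70*np.array([np.cos(np.radians(f)),np.sin(np.radians(f))])
    fs=np.linspace(f0,f1,n+1)[1:]
    return [[0,0,0]+[round(round(v*2)/2000,4) for v in((P(f)-P(f0))@X,(P(f)-P(f0))@Y,np.radians(f0-f)*1.91)]+[1] for f in fs]
if __name__=="__main__":
    for k in range(4): print(rows(176-128*k,176-128*(k+1)))
E
python3 circ.py; python3 -c "
from h import *
s=read_state();print(s['ee_pos'],s['contact_force'])"
```

```text
[[0, 0, 0, 0.0195, 0.0, 0.0005, 1], [0, 0, 0, 0.0385, 0.005, 0.001, 1], [0, 0, 0, 0.055, 0.015, 0.0015, 1], [0, 0, 0, 0.068, 0.0295, 0.002, 1], [0, 0, 0, 0.077, 0.047, 0.0025, 1], [0, 0, 0, 0.0805, 0.066, 0.003, 1], [0, 0, 0, 0.0785, 0.0855, 0.0035, 1], [0, 0, 0, 0.0715, 0.1035, 0.0045, 1]]
[[0, 0, 0, -0.012, 0.0155, 0.0005, 1], [0, 0, 0, -0.0275, 0.027, 0.001, 1], [0, 0, 0, -0.0455, 0.034, 0.0015, 1], [0, 0, 0, -0.065, 0.0355, 0.002, 1], [0, 0, 0, -0.084, 0.032, 0.0025, 1], [0, 0, 0, -0.1015, 0.023, 0.003, 1], [0, 0, 0, -0.1155, 0.0095, 0.0035, 1], [0, 0, 0, -0.1255, -0.007, 0.0045, 1]]
[[0, 0, 0, -0.005, -0.019, 0.0005, 1], [0, 0, 0, -0.0045, -0.0385, 0.001, 1], [0, 0, 0, 0.0015, -0.057, 0.0015, 1], [0, 0, 0, 0.012, -0.073, 0.002, 1], [0, 0, 0, 0.027, -0.086, 0.0025, 1], [0, 0, 0, 0.0445, -0.094, 0.003, 1], [0, 0, 0, 0.0635, -0.097, 0.0035, 1], [0, 0, 0, 0.083, -0.0945, 0.0045, 1]]
[[0, 0, 0, 0.018, 0.0075, 0.0005, 1], [0, 0, 0, 0.033, 0.02, 0.001, 1], [0, 0, 0, 0.044, 0.036, 0.0015, 1], [0, 0, 0, 0.0505, 0.0545, 0.002, 1], [0, 0, 0, 0.051, 0.074, 0.0025, 1], [0, 0, 0, 0.0465, 0.093, 0.003, 1], [0, 0, 0, 0.037, 0.11, 0.0035, 1], [0, 0, 0, 0.0235, 0.1235, 0.0045, 1]]
[ 475.88821044 -124.7664002   217.68488899] [-0.62802197  1.31961436  7.04024928]
```

Request:
arm_command(deltas=[[0,0,0,0.0195,0.0,0.0005,1],[0,0,0,0.0385,0.005,0.001,1],[0,0,0,0.055,0.015,0.0015,1],[0,0,0,0.068,0.0295,0.002,1],[0,0,0,0.077,0.047,0.0025,1],[0,0,0,0.0805,0.066,0.003,1],[0,0,0,0.0785,0.0855,0.0035,1],[0,0,0,0.0715,0.1035,0.0045,1]])

```text
time_s: 3.5
ee_pos: [593.8, -75.7, 213.3]
tcp_rot: [0.001, 0.779, 0.627, 0.002]
contact_force: [-1.7, 0.2, 9.4]
finger_gap: 0.32
finger_force: 30.4
```

```bash
python3 -c "
from h import *
s=read_state();p=s['ee_pos'];print(p,s['contact_force'],np.hypot(p[0]-545,p[1]+133),np.degrees(np.arctan2(p[1]+133,p[0]-545)));goto(*p)
r=np.radians(48);print(545+70*np.cos(r),-133+70*np.sin(r))"
```

```text
[593.7860781  -75.67173543 213.29351456] [-1.723609    0.23921606  9.36758261] 75.2768977525874 49.60237611448699
[ 0.2 -0.1  0.4] [0. 0. 0.]
591.83914244512 -80.9798622165824
```

Forces are small. The hand sits about 4 mm along the pads from the knob centre, which does no harm. Continuing.

Request:
arm_command(deltas=[[0,0,0,-0.012,0.0155,0.0005,1],[0,0,0,-0.0275,0.027,0.001,1],[0,0,0,-0.0455,0.034,0.0015,1],[0,0,0,-0.065,0.0355,0.002,1],[0,0,0,-0.084,0.032,0.0025,1],[0,0,0,-0.1015,0.023,0.003,1],[0,0,0,-0.1155,0.0095,0.0035,1],[0,0,0,-0.1255,-0.007,0.0045,1]])

```text
time_s: 4.3
ee_pos: [557.8, -196.3, 208.9]
tcp_rot: [-0.001, 0.779, 0.627, 0.002]
contact_force: [-2.3, 18.9, 16.4]
finger_gap: 0.316
finger_force: 31.1
```

Request:
arm_command(deltas=[[0,0,0,-0.005,-0.019,0.0005,1],[0,0,0,-0.0045,-0.0385,0.001,1],[0,0,0,0.0015,-0.057,0.0015,1],[0,0,0,0.012,-0.073,0.002,1],[0,0,0,0.027,-0.086,0.0025,1],[0,0,0,0.0445,-0.094,0.003,1],[0,0,0,0.0635,-0.097,0.0035,1],[0,0,0,0.083,-0.0945,0.0045,1]])

```text
time_s: 5.1
ee_pos: [482.7, -96.7, 204.8]
tcp_rot: [0.001, 0.78, 0.626, -0.0]
contact_force: [-3.9, 1.4, 13.4]
finger_gap: 0.319
finger_force: 31.1
```

Request:
arm_command(deltas=[[0,0,0,0.018,0.0075,0.0005,1],[0,0,0,0.033,0.02,0.0005,1],[0,0,0,0.045,0.036,0.001,1],[0,0,0,0.0515,0.0545,0.001,1],[0,0,0,0.0525,0.074,0.0015,1],[0,0,0,0.048,0.093,0.002,1],[0,0,0,0.0385,0.11,0.003,1],[0,0,0,0.0255,0.1235,0.004,1]])

```text
time_s: 5.9
ee_pos: [610.6, -99.3, 200.4]
tcp_rot: [0.001, 0.779, 0.627, 0.0]
contact_force: [-9.4, -3.9, 12.4]
finger_gap: 0.319
finger_force: 31.3
```

```bash
python3 -c "
from h import *
from circ import rows
s=read_state();p=s['ee_pos'];print(p,s['contact_force'])
print(rows(-336,-462.7))"
```

```text
[610.58803806 -99.34899289 200.40943063] [-9.36153046 -3.880774   12.3702816 ]
[[0, 0, 0, -0.017, 0.0095, 0.0005, 1], [0, 0, 0, -0.0355, 0.0135, 0.001, 1], [0, 0, 0, -0.055, 0.0125, 0.0015, 1], [0, 0, 0, -0.073, 0.0065, 0.002, 1], [0, 0, 0, -0.089, -0.0045, 0.0025, 1], [0, 0, 0, -0.1015, -0.0195, 0.003, 1], [0, 0, 0, -0.109, -0.037, 0.0035, 1], [0, 0, 0, -0.112, -0.056, 0.004, 1]]
```

Request:
arm_command(deltas=[[0,0,0,-0.017,0.0095,0.0005,1],[0,0,0,-0.0355,0.0135,0.0005,1],[0,0,0,-0.055,0.0125,0.001,1],[0,0,0,-0.0725,0.0065,0.0015,1],[0,0,0,-0.088,-0.0045,0.002,1],[0,0,0,-0.1,-0.0195,0.0025,1],[0,0,0,-0.107,-0.037,0.003,1],[0,0,0,-0.1095,-0.056,0.0035,1]])

```text
time_s: 6.7
ee_pos: [531.4, -195.4, 196.3]
tcp_rot: [0.002, 0.78, 0.626, 0.0]
contact_force: [1.2, 1.5, 6.6]
finger_gap: 0.322
finger_force: 30.4
```

Request:
arm_command(deltas=[[0,0,0,0,0,0,1],[0,0,0,0,0,0,1],[0,0,0,0,0,0,1]])

```text
time_s: 7.0
ee_pos: [531.2, -195.2, 196.3]
tcp_rot: [0.002, 0.78, 0.626, -0.0]
contact_force: [-2.7, -3.9, 6.1]
finger_gap: 0.32
finger_force: 30.5
```

```bash
python3 - <<'E'
from h import *
C=cams()
s,t=[C[n]["img"][:,:,::-1] for n in("side","top")]
a=cv2.resize(s[190:340,270:430],None,fx=2.5,fy=3.2,interpolation=2);b=cv2.resize(t[190:310,290:450],None,fx=2.5,fy=4,interpolation=2)
cv2.imwrite("pics/m2.png",np.hstack([a,b]))
E
```

```text
(no output)
```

View pics/m2.png

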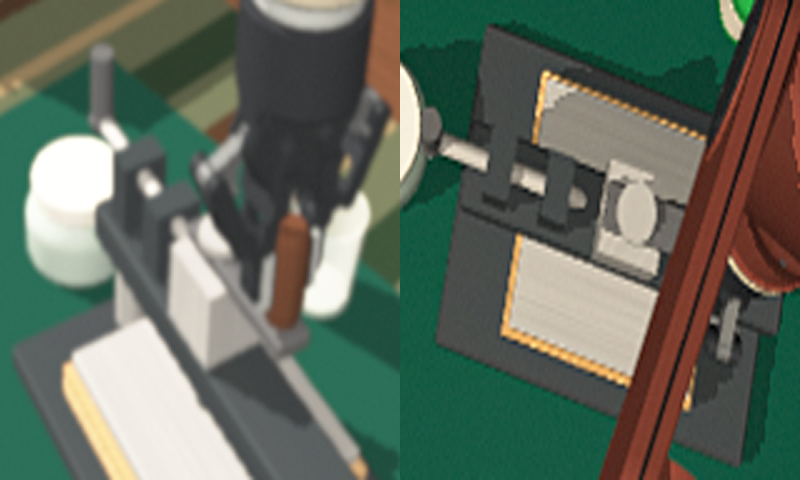

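The crank arm is now parallel to the crossbar on the side away from the pin, and the hub's face looks square to the pin. Release and go up, then across to hover over the pin grip.

Request:
arm_command(deltas=[[0,0,0,0,0,0,-1],[0,0,0,0,0,0,-1],[0,0,0,0,0,0,-1],[0,0,0,0,0,0,-1],[0,0,0,0,0,-0.04,-1],[0,0,0,0,0,-0.08,-1],[0,0,0,0,0,-0.11,-1],[0,0,0,0,0,-0.11,-1]])

```text
time_s: 7.9
ee_pos: [533.2, -194.2, 310.4]
tcp_rot: [0.004, 0.779, 0.627, 0.002]
contact_force: [0.6, -0.4, -0.1]
finger_gap: 1.001
finger_force: 0.0
```

```bash
python3 -c "
from h import *
print(read_state()['ee_pos']);goto(583.5,37.5,265)"
```

```text
[ 533.22247441 -194.20977927  310.39222016]
[0.5 0.1 0.3] [ 0.2372 -0.001   0.0448]
```

Request:
arm_command(deltas=[[0.5,0,0.3,0.237,-0.001,0.045,-1],[0.5,0,0.3,0.237,-0.001,0.045,-1],[0.5,0,0.3,0.237,-0.001,0.045,-1],[0.5,0,0.3,0.237,-0.001,0.045,-1],[0.5,0,0.3,0.237,-0.001,0.045,-1],[0.5,0,0.3,0.237,-0.001,0.045,-1],[0.5,0,0.3,0.237,-0.001,0.045,-1]])

```text
time_s: 8.6
ee_pos: [580.3, 39.4, 258.2]
tcp_rot: [-0.004, 0.78, 0.626, -0.004]
contact_force: [-0.2, -0.8, -0.3]
finger_gap: 0.999
finger_force: 0.0
```

```bash
python3 - <<'E'
from h import *
goto(583.5,37.5,265);goto(583.5,37.5,168)
C=cams()
s,t=[C[n]["img"][:,:,::-1] for n in("side","top")]
a=cv2.resize(s[170:320,270:420],None,fx=2.6,fy=2.6*1.5,interpolation=2);b=cv2.resize(t[190:310,300:440],None,fx=2.8,fy=585/120,interpolation=2)
cv2.imwrite("pics/m3.png",np.hstack([a,b]))
E
```

```text
[-0.6  0.   0.2] [-0.0012  0.0035 -0.0069]
[-0.6  0.   0.2] [-0.0011  0.0045  0.0901]
```

View pics/m3.png

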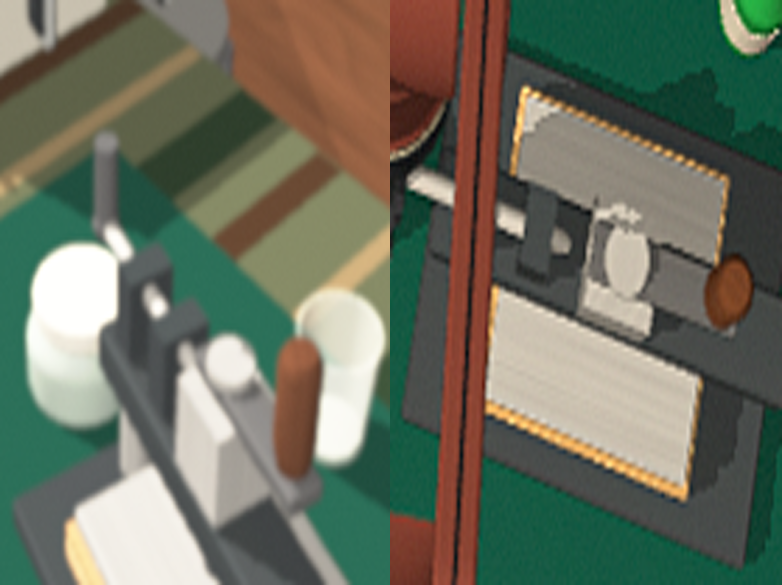

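Composite readings. Top half: knob top (729,290) gives about (420.9,249.3), boss (627,261) about (384.5,243.4). Side half: knob top (299,348) gives about (384.8,259.0), boss (231,352) about (358.6,260.0). Computing the crank angle from these.

```bash
python3 - <<'E'
from h import *
C=cams()
k,e=tri(C,(384.8,259.0),(420.9,249.3)); b,e2=tri(C,(358.6,260.0),(384.5,243.4)); print(k,e,b,e2)
k=onz(C["top"],(420.9,249.3),243);b=onz(C["top"],(384.5,243.4),187);print(k,b)
for c in (np.array([545,-133,0]),b,np.array([545.5,-133,0])):
    d=k-c;print(np.degrees(np.arctan2(d[1],d[0])),np.hypot(d[0],d[1]))
# predicted pixels of knob top for crank -10,-5,0,5,10 deg
for f in(-10,-5,0,5,10):
    a=np.radians(-102.7+f);P=[545+70*np.cos(a),-133+70*np.sin(a),243+.0333*f];print(f,proj(C["top"],P),proj(C["side"],P))
goto(583.5,37.5,168)
E
```

```text
[ 528.90015105 -196.80810096  243.63094492] 0.4216307008632241 [ 543.16050702 -132.01781213  193.15395638] 1.3702634222903798
[ 528.8071605  -196.79191144  243.        ] [ 544.36475278 -133.30896527  187.        ]
-104.24304553982894 65.81501361344893
-103.76993664229937 65.36148049769248
-104.6641496492165 65.93981237795809
-10 [[421.23890094 254.87991792]] [[380.18850729 262.73344114]]
-5 [[422.34981401 251.96151522]] [[383.74529966 261.74222655]]
0 [[423.19985209 248.95597144]] [[387.1067299 260.551315 ]]
5 [[423.78316261 245.88628622]] [[390.2439454 259.1728077]]
10 [[424.09594819 242.77584604]] [[393.13103852 257.62056572]]
[-0.5  0.  -0.1] [0.001  0.0032 0.0916]
```

The crank is within about 2° of 0, inside tolerance. Now descending onto the pin grip and closing.

Request:
arm_command(deltas=[[-0.5,0,0,0.001,0.003,0.02,-1],[-0.5,0,0,0.001,0.003,0.05,-1],[-0.5,0,0,0.001,0.003,0.08,-1],[-0.5,0,0,0.001,0.003,0.091,-1],[-0.5,0,0,0.001,0.003,0.091,-1],[-0.5,0,0,0.001,0.003,0.091,-1]])

```text
time_s: 9.4
ee_pos: [584.0, 38.3, 169.8]
tcp_rot: [0.001, 0.781, 0.624, 0.001]
contact_force: [-0.1, -0.2, 0.3]
finger_gap: 1.001
finger_force: 0.0
```

```bash
python3 - <<'E'
from h import *
print(read_state()["contact_force"]);goto(583.5,37.5,168)
C=cams()
s,t=[C[n]["img"][:,:,::-1] for n in("side","top")]
cv2.imwrite("pics/m4.png",cv2.resize(s[150:280,260:420],None,fx=4,fy=4,interpolation=2))
E
```

```text
[-0.09609047 -0.19186319  0.33397169]
[ 0.1 -0.  -0. ] [-0.0009 -0.0003  0.0018]
```

View pics/m4.png

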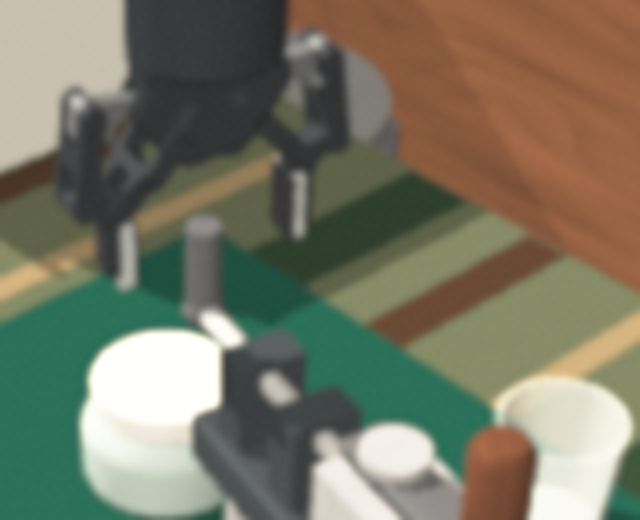

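The fingers straddle the grip at (204,258 in the crop). Closing 2 mm higher to stay clear of the guide block.

Request:
arm_command(deltas=[[0,0,0,-0.001,0,-0.002,1],[0,0,0,-0.001,0,-0.002,1],[0,0,0,-0.001,0,-0.002,1],[0,0,0,-0.001,0,-0.002,1],[0,0,0,-0.001,0,-0.002,1],[0,0,0,-0.001,0,-0.002,1],[0,0,0,-0.001,0,-0.002,1],[0,0,0,-0.001,0,-0.002,1]])

```text
time_s: 10.3
ee_pos: [583.0, 38.0, 170.6]
tcp_rot: [0.0, 0.781, 0.625, 0.0]
contact_force: [-0.9, 0.2, 2.7]
finger_gap: 0.198
finger_force: 30.2
```

Request:
arm_command(deltas=[[0,0,0,-0.006,0,0,1],[0,0,0,-0.012,0,0,1],[0,0,0,-0.018,0,0,1],[0,0,0,-0.024,0,0,1],[0,0,0,-0.028,0,0,1]])

```text
time_s: 10.8
ee_pos: [576.7, 9.9, 170.6]
tcp_rot: [0.0, 0.781, 0.624, 0.0]
contact_force: [-0.8, 3.0, 2.6]
finger_gap: 0.198
finger_force: 30.4
```

Request:
arm_command(deltas=[[0,0,0,-0.004,0,0,1],[0,0,0,-0.008,0,0,1],[0,0,0,-0.011,0,0,1],[0,0,0,-0.0125,0,0,1],[0,0,0,-0.0135,0,0,1],[0,0,0,-0.0135,0,0,1]])

```text
time_s: 11.4
ee_pos: [574.2, -1.1, 170.6]
tcp_rot: [-0.001, 0.781, 0.625, 0.001]
contact_force: [1.5, 7.5, 3.1]
finger_gap: 0.197
finger_force: 30.4
```

Request:
arm_command(deltas=[[0,0,0,-0.001,0,0,1],[0,0,0,-0.002,0,0,1],[0,0,0,-0.002,0,0,1]])

```text
time_s: 11.7
ee_pos: [574.2, -1.2, 170.6]
tcp_rot: [-0.002, 0.781, 0.625, 0.003]
contact_force: [2.4, 13.5, 3.2]
finger_gap: 0.201
finger_force: 30.4
```

It is at the hard stop after 40 mm of travel. Easing the push off, then opening and lifting clear.

Request:
arm_command(deltas=[[0,0,0,0.0025,0,0,1],[0,0,0,0.0025,0,0,-1],[0,0,0,0.0025,0,0,-1],[0,0,0,0.0025,0,0,-1],[0,0,0,0.0025,0,0,-1],[0,0,0,0.0025,0,0,-1],[0,0,0,0.0025,0,-0.04,-1],[0,0,0,0.0025,0,-0.08,-1]])

```text
time_s: 12.5
ee_pos: [572.7, -2.1, 249.6]
tcp_rot: [-0.001, 0.781, 0.625, -0.001]
contact_force: [1.0, -0.2, 0.1]
finger_gap: 0.999
finger_force: 0.0
```

Request:
arm_command(deltas=[[0,0,0,0.04,0,-0.04,-1],[0,0,0,0.08,0,-0.07,-1],[0,0,0,0.13,0,-0.07,-1],[0,0,0,0.18,0,-0.07,-1],[0,0,0,0.2,0,-0.07,-1],[0,0,0,0.2,0,-0.07,-1],[0,0,0,0.2,0,-0.07,-1],[0,0,0,0.2,0,-0.07,-1]])

```text
time_s: 13.3
ee_pos: [617.9, 191.8, 320.3]
tcp_rot: [0.0, 0.781, 0.624, -0.0]
contact_force: [0.6, 0.2, 0.1]
finger_gap: 0.998
finger_force: 0.0
```

```bash
python3 - <<'E'
from h import *
C=cams()
s,t=[C[n]["img"][:,:,::-1] for n in("side","top")]
cv2.imwrite("pics/m5.png",np.hstack([cv2.resize(s[180:480,250:510],None,fx=1.5,fy=1.5,interpolation=2),cv2.resize(t[140:350,240:520],None,fx=1.45,fy=450/210,interpolation=2)]))
E
```

```text
(no output)
```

View pics/m5.png

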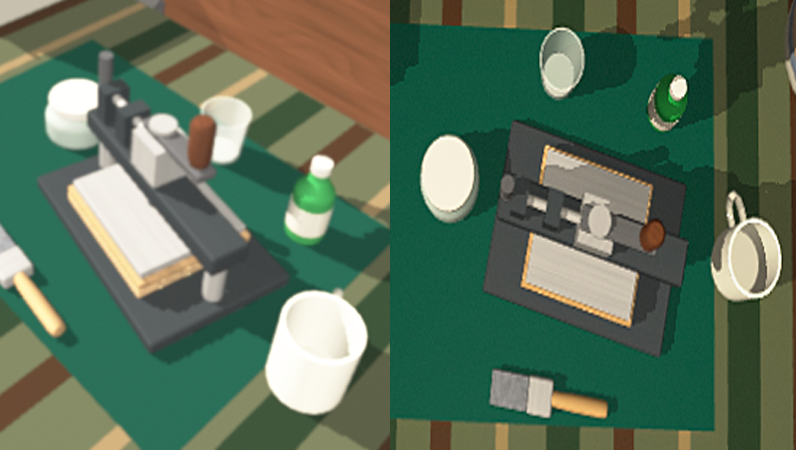

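The pin grip now stands next to the guide block, at (507,185) in the top half, with the pin's nose in the hub. The mug, tub, brush and glue have not moved. Handing in.

```bash
python3 -c "
from bench import *
print(hand_in())"
```

```text
the job is handed in; nothing more can be done
None
```

I wound the press down about 1.77 turns, slid the locking pin 40 mm to its stop in the hub and let go of everything. The mug, tub, brush and glue bottle stayed where they were, and I handed the job in at about 13 s; the hand-in gave no verdict.

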